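Square up a stack of carrier pallets

TASK

Take the fourth carrier pallet out of the white cradle and lay it on top of the three in the squaring jig, right side up, with its yellow end towards the end stop under the clear guard like the others. Then tap the stack from the open end and the open side until all four pallets lie flat, flush with one another, and against both the end stop and the side fence; leave them there, and do not disturb the tape roll, jar, bottle and spool standing around.

Things in the scene. Friction and masses are not known exactly. Their poses are not given: they have to be found in the camera images.
- jig: Squaring jig, fixed to the bench. Origin: bench level, under the centre of a squared stack; x along the stack towards the end stop, y towards the side fence, z up. The pallets lie on its aluminium base, 10 mm high, x = -48 to +87 mm, y = -22 to +42 mm (a squared stack overhangs it 27 mm at the open end and 8 mm at the open side). The end and side opposite stop and fence are open.
- jig_stop (a point): Middle of the inner face of the blue end stop, at x = +75 mm in the jig's frame; the stop is 12 mm thick, from y = -30 to +42 mm.
- jig_fence (a point): Point on the inner face of the blue side fence, at y = +30 mm in the jig's frame; the fence is 12 mm thick and runs from x = -42 mm to the end stop, top at z = 38 mm.
- jig_guard (a point): Middle of the edge of the clear guard that faces the open end, at x = -25 mm in the jig's frame. The guard is a see-through plate 6 mm thick that roofs x = -25 to +87 mm, y = -14 to +42 mm, underside at z = 46 mm, top at z = 52 mm: fingers cannot straddle a pallet there; the open side edge can still be pushed.
- cradle: White cradle fixed to the bench. Origin: bench level, under the centre of the pallet in it; x towards its open end. Floor 10 mm high, x = -85 to +32 mm; cheeks on both sides (inner faces y = +-32 mm, outer +-39 mm) and an end wall at x = -78 mm, tops at z = 22 mm; open above. The yellow end of the pallet sticks out 43 mm; only there can its long edges be gripped.
- pallet_new: The fourth pallet, in the cradle at the start, underside 10 mm above the bench. Bare bench to lay it on: 0.36 to 0.47 m ahead of the robot, within 90 mm of its middle line. Grey plate 150 x 60 x 6 mm, 0.1 kg, two dark pockets on its upper face, a yellow stripe at one end. Origin: centre of its underside; x along its length to the yellow end, z up.
- pallet_new_yellow_end (a point): Middle of the yellow end face of the fourth pallet (75 mm from its centre, mid-thickness).
- pallet_1: Lowest of three pallets ragged in the jig, 6 to 25 mm off the stop, 6 to 14 mm off the fence, slightly turned; squared, it has x = y = 0 in the jig and its underside at z = 10 mm. Grey plate 150 x 60 x 6 mm, 0.1 kg, two dark pockets on its upper face, a yellow stripe at one end. Origin: centre of its underside; x along its length to the yellow end, z up. Slides under a few N.
- pallet_1_yellow_end (a point): Middle of the yellow end face of that pallet (75 mm from its centre, mid-thickness).
- pallet_2: Middle of three pallets ragged in the jig, 6 to 25 mm off the stop, 6 to 14 mm off the fence, slightly turned; squared, it has x = y = 0 in the jig and its underside at z = 16 mm. Grey plate 150 x 60 x 6 mm, 0.1 kg, two dark pockets on its upper face, a yellow stripe at one end. Origin: centre of its underside; x along its length to the yellow end, z up. Slides under a few N.
- pallet_2_yellow_end (a point): Middle of the yellow end face of that pallet (75 mm from its centre, mid-thickness).
- pallet_3: Uppermost of three pallets ragged in the jig, 6 to 25 mm off the stop, 6 to 14 mm off the fence, slightly turned; squared, it has x = y = 0 in the jig and its underside at z = 22 mm. Grey plate 150 x 60 x 6 mm, 0.1 kg, two dark pockets on its upper face, a yellow stripe at one end. Origin: centre of its underside; x along its length to the yellow end, z up. Slides under a few N.
- pallet_3_yellow_end (a point): Middle of the yellow end face of that pallet (75 mm from its centre, mid-thickness).
- tape_green: Bystander: roll of green tape lying flat, 104 mm across, 24 mm high; origin at the centre of its underside.
- jar_flux: Bystander: white jar with red cap, 46 mm across, 50 mm high; origin at the centre of its underside.
- pump_bottle: Bystander: blue pump bottle, 60 mm across, 124 mm high; origin at the centre of its underside.
- solder_spool: Bystander: blue and silver solder spool standing upright, 53 mm across, 40 mm high; origin at the centre of its underside.

How it is judged (in metres and radians):
At the end, for the whole second after the job is handed in: All four pallets lie flat in the jig, the three in their old order and the fourth on top, right side up, yellow ends at the end stop, each within 3 mm of flush with the stop and with the fence and within 0.025 rad of straight, at rest and released (x of pallet_1 in the frame of jig between -0.003 and 0.003 m and x of pallet_1_yellow_end in the frame of jig between 0.072 and 0.078 m and y of pallet_1 in the frame of jig between -0.003 and 0.003 m and angle between the x axis of each of pallet_1, pallet_2, pallet_3, pallet_new and the x axis of jig, either way round below 0.025 rad and angle between each of pallet_1, pallet_2, pallet_3, pallet_new's own z axis and vertical below 0.06 rad and z of pallet_1 in the frame of jig between 0.008 and 0.012 m and linear speed of each of pallet_1, pallet_2, pallet_3, pallet_new below 0.01 m/s and x of pallet_2 in the frame of jig between -0.003 and 0.003 m and x of pallet_2_yellow_end in the frame of jig between 0.072 and 0.078 m and y of pallet_2 in the frame of jig between -0.003 and 0.003 m and z of pallet_2 in the frame of jig between 0.014 and 0.018 m and x of pallet_3 in the frame of jig between -0.003 and 0.003 m and x of pallet_3_yellow_end in the frame of jig between 0.072 and 0.078 m and y of pallet_3 in the frame of jig between -0.003 and 0.003 m and z of pallet_3 in the frame of jig between 0.02 and 0.024 m and x of pallet_new in the frame of jig between -0.003 and 0.003 m and x of pallet_new_yellow_end in the frame of jig between 0.072 and 0.078 m and y of pallet_new in the frame of jig between -0.003 and 0.003 m and z of pallet_new in the frame of jig between 0.026 and 0.03 m); the robot touches nothing.
It fails at once if the tape roll is pushed more than 20 mm away or tipped over (distance of tape_green from where it was at the start of the episode above 0.02 m or angle between tape_green's own z axis and vertical above 0.4 rad).
It fails at once if the jar is pushed more than 20 mm away or tipped over (distance of jar_flux from where it was at the start of the episode above 0.02 m or angle between jar_flux's own z axis and vertical above 0.4 rad).
It fails at once if the pump bottle is pushed more than 20 mm away or tipped over (distance of pump_bottle from where it was at the start of the episode above 0.02 m or angle between pump_bottle's own z axis and vertical above 0.4 rad).
It fails at once if the solder spool is pushed more than 20 mm away or tipped over (distance of solder_spool from where it was at the start of the episode above 0.02 m or angle between solder_spool's own z axis and vertical above 0.4 rad).
It also fails if it takes over 72 s, if anything falls off the work surface, if the arm or the gripper's body presses on something with over 40 N, if the wrist force passes 120 N, or if a joint passes its speed limit or range.

ROBOT

A 6-joint arm with a two-finger parallel gripper is mounted at the origin on a cart in front of the work surface, level with it; the furniture and walls round the work are solid. World frame = base frame: x ahead of the robot, y to its left, z up, the work surface at z = 0. Lengths are in m, angles in degrees, forces in N, time in s.
With the tool pointing down it reaches from about 0.4 to 0.825 m from the base axis. Payload 7 kg.
Tool frame: the origin (TCP) lies at the very end of the fingers, on their centre line; the grasp point (between the pads) lies 19 mm behind it; z points along the fingers, y is the line along which they close (so a half turn about z gives the same grasp; the last joint's range is limited). The gripper opens to 88 mm and grips with 3 to 60 N. Pads are 19 mm wide; open, the fingers measure 130 mm over their backs; the gripper's body (78 mm by 193 mm) begins 47 mm behind the grasp point.
Start: joints at [-60.04, 20.546, 0.682, 0, -70.136, -16.507], TCP at [0.157, -0.656, 0.227] pointing down, gripper open.
Joint ranges: [-176.03, 176.03], [-82.01, 121.73], [-58.28, 71.71], [-173.87, 95.51], [-174.79, -0.11], [-173.66, 173.66]. Speed limits (degrees/s): [136.94, 136.94, 172.46, 180, 180, 180].

INTERFACE

Orientations are given as [roll, pitch, yaw] about the fixed x, y, z axes, in that order (R = Rz(yaw) Ry(pitch) Rx(roll)).
In Python, from plant import get_state, imaging, r, finder gives the robot as it stands.
- The arm moves only by the shell command python3 -m handwheel 'ROWS' [FORCE]. ROWS is JSON, a list of rows, each a list of 5 numbers: the closure, from 0 (fully open) to 1 (shut), then the shift along the world's x, y, z in cm, then the turn about the world's z in degrees. A call has 1 to 8 rows; each row is the pose to reach, as a shift and turn from the pose commanded when the call began; what a row does not reach only later rows make up. A row lasts 1/8 s, in which the tool goes at most 62.5 mm and 10.7 degrees, less where a joint would pass 70% of its speed; a pose out of reach is approached as far as the arm can. A call with a gripper value outside its range is refused whole. The fingers move at their own pace and stop on an object; FORCE is the grip in N (left out, the last holds). Time passes only in rows, so rows that repeat a pose let the fingers close. It gives the time, the measured TCP pose, the force, the opening and the grip force at its end, in the units of the state.
- get_state(): the state, without advancing time (a new reading comes with each control period).
- imaging.capture(name): name is "side" or "top"; returns (picture, depth): 420x560x3 uint8, red, green, blue; 420x560 float32, m along the optical axis (not along the pixel's ray), 0 where there is no reading.
- imaging.get_calibration(name): a dict with "fx", "fy", "cx", "cy" (pixels), "rvec" (rotation vector, rad) and "tvec" (3), from world to camera coordinates, as OpenCV has them. Camera axes: x right, y down, z forward; pixel columns grow to the right and rows downward; lengths in m; the calibration is good to about 2 mm. A picture is of the moment at which its call begins. get_calibration takes no time and is no camera call.
- r.close_job(): hands the job in; it is judged then, once.
Trained networks look in the newest picture that a camera, given by its name, has taken for a name from the list of things; names that differ only in an ending like _2 or _b are one class to them, and where a whole thing is asked for, a point or a joint stands for the part that bears it (a point fixed in the world has none). Each returns a list of dicts, best first, with "p" (0 to 1); they miss things now and then, are a little off and sometimes report something else, mostly with a low value. They report only what shows in the picture. A call takes as long as a camera call.
- finder.cut_out(camera, query): "region" (420x560 bool, what is visible of it) and "pixel" ([column, row] in pixels, amid what is visible of it).
The state is a dict: "time_s": time; "joints": joint angles; "qd": joint speeds; "joint_torque": joint torques, N m; "tcp_pos": TCP position; "eef_rot": TCP orientation; "contact_force": force on the tool from outside, world axes, zero at the start; "moment": the same for the moment, N m; "gripper_width": finger opening in m; "gripper_force": force on a finger pad.
Only numpy, scipy, OpenCV 4.12 (cv2) and the standard library are available. Lean on these libraries where they do the work, as an engineer would, in place of code of your own. Each camera call takes 0.05 s, during which the arm holds its last target. There are 200 camera calls.

## Working session

There is one attempt and no reset: what is moved stays moved. The work goes in short steps, Python scripts to look and compute and a shell command to move; the robot and the scene stay as the last step left them, time stands still between calls to the robot, and variables do not carry over. Pictures are saved under pics/ and viewed, at most 10 in all, crops included, and the job is handed in when it is done.

```bash
ls; mkdir -p pics; python3 - <<'E'
from plant import get_state, imaging, r, finder
import cv2,numpy as np
s=get_state();print(s['time_s'],s['tcp_pos'],s['eef_rot'],s['gripper_width'])
for n in('top','side'):
    p,d=imaging.capture(n);np.savez(f'{n}0.npz',p=p,d=d)
    cv2.imwrite(f'pics/{n}0.png',p[:,:,::-1]);print(n,imaging.get_calibration(n))
E
```

```text
pics
0.0 [ 0.15691121 -0.65601623  0.22564193] [ 1.79908230e+02 -6.29333932e-03 -1.66554130e+02] 0.0874185262336732
top {'fx': 457.26707427668697, 'fy': 457.26707427668697, 'cx': 275.2579157659716, 'cy': 217.96731109359484, 'rvec': array([ 2.12857137, -2.1608296 ,  0.14742631]), 'tvec': array([-0.01903261,  0.56730834,  1.14806923])}
side {'fx': 429.08276055312325, 'fy': 429.08276055312325, 'cx': 283.8045412666247, 'cy': 203.4927345814549, 'rvec': array([ 1.94943407,  0.09805767, -0.03636385]), 'tvec': array([-0.5934818 ,  0.02641329,  0.94916354])}
```

View pics/top0.png

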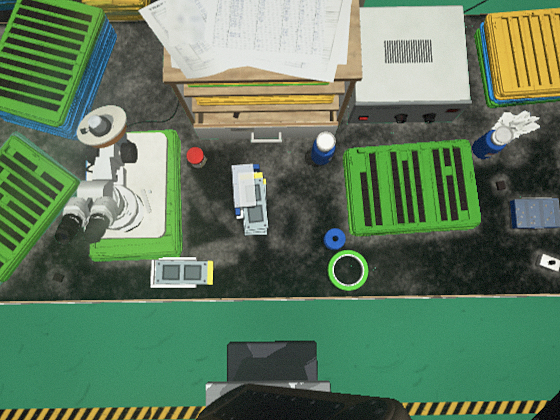

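View pics/side0.png

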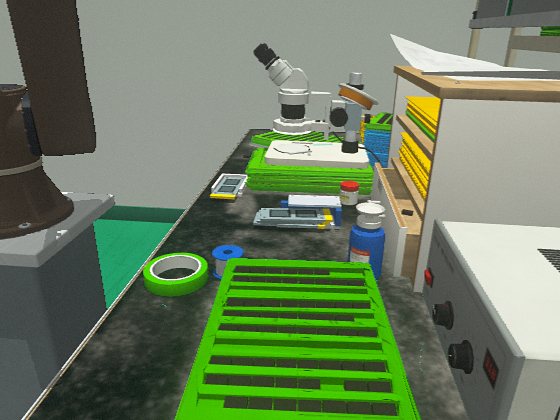

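Top view: the jig is at about (253,195), with its stop away from the robot and its fence to the left. The cradle is at (182,272), with the yellow end to the right at (210,272). Tape is at (347,270), spool at (335,239), bottle at (323,148) and jar at (196,156). The side view agrees. Next I'll enlarge the jig and cradle and measure them.

```bash
cat > h.py <<'E'
from plant import get_state, imaging, r, finder
import cv2,numpy as np
def cal(n):
    c=imaging.get_calibration(n);K=np.array([[c['fx'],0,c['cx']],[0,c['fy'],c['cy']],[0,0,1]])
    return K,cv2.Rodrigues(c['rvec'])[0],np.array(c['tvec'])
def atz(n,px,z):
    K,R,t=cal(n);px=np.atleast_2d(px).astype(float)
    ray=(R.T@np.linalg.inv(K)@np.c_[px,np.ones(len(px))].T).T;o=-R.T@t
    return o+ray*((z-o[2])/ray[:,2])[:,None]
def proj(n,P):
    K,R,t=cal(n);return cv2.projectPoints(np.atleast_2d(P).astype(float),cv2.Rodrigues(R)[0],t,K,None)[0][:,0]
def cloud(n,d):
    K,R,t=cal(n);v,u=np.mgrid[:420,:560];q=np.stack([(u-K[0,2])/K[0,0]*d,(v-K[1,2])/K[1,1]*d,d],-1)
    return (q-t)@R
E
python3 - <<'E'
from h import *
p,d=imaging.capture('top');np.savez('top1.npz',p=p,d=d);C=cloud('top',d)
for q in('jig','cradle','pallet_new','pallet_1','pallet_new_yellow_end','jar_flux','pump_bottle','solder_spool','tape_green'):
    for o in finder.cut_out('top',q)[:4]:
        m=o['region'];P=C[m&(d>0)]
        rc=cv2.minAreaRect(np.argwhere(m)[:,::-1].astype(np.float32))
        z=np.median(P[:,2]);print(q,round(o['p'],2),m.sum(),np.round(o['pixel']),'z',np.round(np.percentile(P[:,2],[5,50,95]),3),'box',atz('top',cv2.boxPoints(rc),z)[:,:2].round(3).tolist(),rc[2])
a=cv2.resize(p[155:245,215:290],None,fx=6.5,fy=6.5,interpolation=cv2.INTER_CUBIC)
b=cv2.resize(p[250:295,145:220],None,fx=4,fy=4,interpolation=cv2.INTER_CUBIC)
o=np.zeros((590,800,3),np.uint8);o[:a.shape[0],:a.shape[1]]=a;o[:b.shape[0],490:490+b.shape[1]]=b
cv2.imwrite('pics/zoom1.png',o[:,:,::-1])
E
```

```text
jig 0.87 999 [245. 181.] z [0.027 0.051 0.055] box [[0.71, 0.085], [0.713, 0.013], [0.575, 0.006], [0.571, 0.076]] 86.3086166381836
cradle 0.85 334 [156. 269.] z [0.008 0.02  0.025] box [[0.472, 0.299], [0.47, 0.181], [0.395, 0.18], [0.397, 0.297]] 90.0
cradle 0.27 385 [336. 238.] z [0.    0.039 0.043] box [[0.509, -0.141], [0.55, -0.184], [0.515, -0.217], [0.474, -0.175]] 45.0
pallet_new 0.72 1343 [182. 272.] z [0.012 0.016 0.019] box [[0.406, 0.289], [0.469, 0.287], [0.459, 0.137], [0.396, 0.14]] 3.094058036804199
pallet_new 0.48 974 [243. 186.] z [0.025 0.051 0.055] box [[0.71, 0.081], [0.709, 0.013], [0.569, 0.014], [0.57, 0.081]] 90.0
pallet_1 0.61 806 [260. 209.] z [0.024 0.028 0.032] box [[0.688, 0.068], [0.694, 0.007], [0.544, -0.008], [0.539, 0.052]] 83.79655456542969
pallet_1 0.5 68 [255. 233.] z [0.012 0.016 0.019] box [[0.678, 0.05], [0.677, -0.001], [0.528, 0.0], [0.529, 0.05]] 90.0
pallet_1 0.42 50 [253. 230.] z [0.017 0.022 0.028] box [[0.534, 0.05], [0.544, 0.05], [0.543, 0.003], [0.533, 0.003]] 0.0
pallet_new_yellow_end 0.71 1362 [184. 267.] z [0.011 0.016 0.02 ] box [[0.467, 0.29], [0.464, 0.137], [0.399, 0.137], [0.402, 0.288]] 90.0
jar_flux 0.78 266 [195. 156.] z [0.016 0.048 0.053] box [[0.756, 0.2], [0.755, 0.153], [0.709, 0.152], [0.71, 0.2]] 90.0
pump_bottle 0.83 648 [321. 146.] z [0.012 0.087 0.124] box [[0.714, -0.106], [0.793, -0.147], [0.764, -0.199], [0.686, -0.158]] 26.56505012512207
solder_spool 0.63 358 [332. 238.] z [0.002 0.039 0.043] box [[0.51, -0.142], [0.549, -0.182], [0.512, -0.217], [0.474, -0.177]] 45.0
tape_green 0.66 719 [359. 264.] z [0.001 0.023 0.027] box [[0.483, -0.164], [0.481, -0.268], [0.381, -0.264], [0.382, -0.161]] 90.0
```

View pics/zoom1.png

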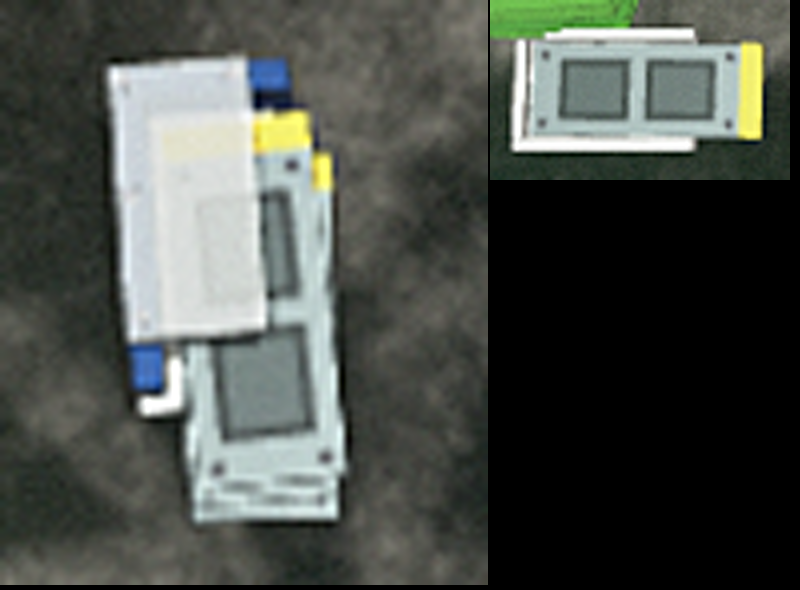

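Zoom: guard corners are at zoom pixels (108,66), (245,57), (267,328) and (128,340). The cradle pallet's corners are at (530,42), (762,42), (762,138) and (530,136). I'll fit the jig and pallet poses from these and check heights around the approach.

```bash
cat > fit.py <<'E'
from h import *
def rigid(J,W):
    J=np.array(J,float);W=np.array(W,float)[:,:2];jc=J.mean(0);wc=W.mean(0);A=J-jc;B=W-wc
    th=np.arctan2((A[:,0]*B[:,1]-A[:,1]*B[:,0]).sum(),(A*B).sum());R=np.array([[np.cos(th),-np.sin(th)],[np.sin(th),np.cos(th)]])
    t=wc-R@jc;return t,np.degrees(th),np.linalg.norm(J@R.T+t-W,axis=1)
E
python3 - <<'E'
from fit import *
g=np.array([(108,66),(245,57),(267,328),(128,340)])/6.5+[215,155]-.5
print('jig',rigid([(.087,.042),(.087,-.014),(-.025,-.014),(-.025,.042)],atz('top',g,.052)))
c=(np.array([(530,42),(762,42),(762,138),(530,136)])-[490,0])/4+[145,250]-.5
print('pal',rigid([(-.075,.03),(.075,.03),(.075,-.03),(-.075,-.03)],atz('top',c,.016)))
d=np.load('top1.npz')['d'];C=cloud('top',d)
for a,b in((.33,.39),(.39,.47),(.47,.5),(.5,.54)):
    for y0,y1 in((.02,.1),(.1,.2)):
        m=(C[...,0]>a)&(C[...,0]<b)&(C[...,1]>y0)&(C[...,1]<y1)&(d>0);print(a,y0,np.percentile(C[m][:,2],[50,99]).round(3))
E
```

```text
jig (array([0.6238645 , 0.03827358]), np.float64(3.9456798848606938), array([0.00045502, 0.00074439, 0.00024639, 0.00037347]))
pal (array([0.43204146, 0.21436371]), np.float64(-90.82399641740875), array([0.00219734, 0.00082949, 0.00209406, 0.00031113]))
0.33 0.02 [-0.     0.005]
0.33 0.1 [-0.001  0.005]
0.39 0.02 [-0.     0.005]
0.39 0.1 [0.01  0.022]
0.47 0.02 [-0.     0.005]
0.47 0.1 [-0.     0.016]
0.5 0.02 [0.    0.023]
0.5 0.1 [-0.     0.005]
```

```bash
python3 -m handwheel '[[0,15,15,0,35],[0,30,25,0,75],[0,30,25,0,75],[0,30,25,0,75],[0,30,25,0,75],[0,30,25,0,75],[0,30,25,0,75],[0,30,25,0,75]]' 40
python3 -m handwheel '[[0,0,30,0,0],[0,0,30,0,0],[0,0,30,0,0],[0,0,30,0,0],[0,0,30,0,0],[0,0,30,0,0],[0,0,30,0,0],[0,0,30,0,0]]'
```

```text
time_s: 1.6
tcp_pos: [0.4582, -0.4054, 0.2265]
eef_rot: [-180.0, 0.0, -91.4]
contact_force: [-0.3, 0.0, 1.1]
gripper_width: 0.0876
gripper_force: 0.0
time_s: 2.6
tcp_pos: [0.4568, -0.1077, 0.2265]
eef_rot: [180.0, -0.0, -91.7]
contact_force: [0.2, 0.4, 0.5]
gripper_width: 0.0877
gripper_force: 0.0
```

```bash
python3 -m handwheel '[[0,-2.6,26.9,0,0],[0,-2.6,26.9,0,0],[0,-2.6,26.9,0,0],[0,-2.6,26.9,0,0],[0,-2.6,26.9,0,0],[0,-2.6,26.9,-10,0],[0,-2.6,26.9,-14.6,0],[0,-2.6,26.9,-14.6,0]]'
python3 - <<'E'
from h import *
s=get_state();print(s['time_s'],s['tcp_pos'],s['eef_rot'],s['joints'])
p,d=imaging.capture('top');cv2.imwrite('pics/t2.png',cv2.resize(p[200:320,120:280],None,fx=5,fy=5,interpolation=2)[:,:,::-1])
E
```

```text
time_s: 3.6
tcp_pos: [0.4296, 0.1598, 0.0771]
eef_rot: [179.7, -0.2, -91.7]
contact_force: [-0.6, -0.6, 1.0]
gripper_width: 0.0875
gripper_force: 0.0
3.6 [0.42958489 0.15981019 0.07705781] [179.74832674  -0.22734573 -91.7378043 ] [ 4.51175467e+01  9.58251725e+00 -3.70138688e+01 -4.07298208e-02
 -4.37416037e+01 -4.68263414e+01]
```

View pics/t2.png

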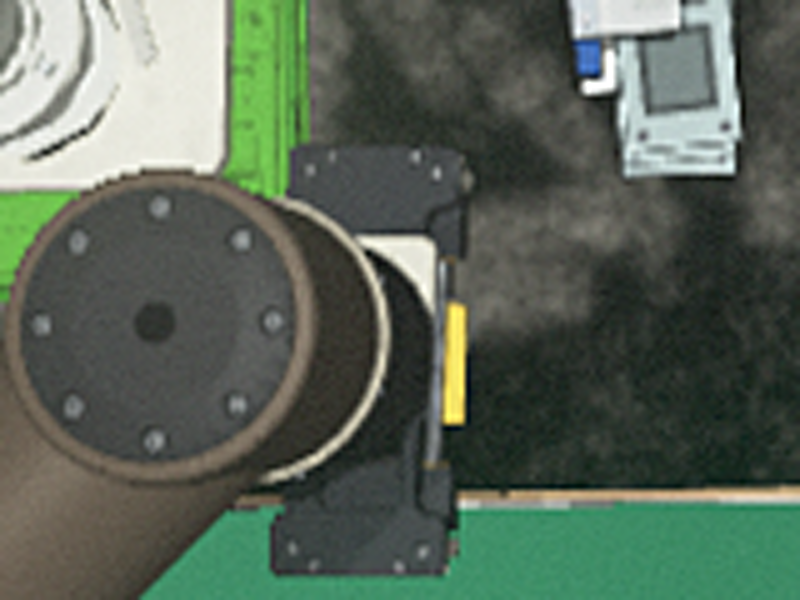

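The gripper straddles the pallet evenly, with the yellow end at (455,362) in the crop. I'll descend and grip.

```bash
python3 -m handwheel '[[0,0,0,-3,0],[0,0,0,-5.5,0],[0,0,0,-6.6,0],[0,0,0,-6.6,0],[1,0,0,-6.6,0],[1,0,0,-6.6,0],[1,0,0,-6.6,0],[1,0,0,-6.6,0]]' 40
python3 -m handwheel '[[1,0,0,0,0],[1,0,0,0,0],[1,0,0,1,0],[1,0,0,2,0],[1,0,0,3,0],[1,0,0,4,0],[1,0,0,4,0],[1,0,0,4,0]]' 40
```

```text
time_s: 4.65
tcp_pos: [0.4311, 0.1627, 0.015]
eef_rot: [-180.0, 0.0, -91.5]
contact_force: [0.1, -1.1, 2.0]
gripper_width: 0.0538
gripper_force: 1.0
time_s: 5.65
tcp_pos: [0.4309, 0.1624, 0.0545]
eef_rot: [180.0, 0.0, -91.6]
contact_force: [0.2, 0.3, -0.4]
gripper_width: 0.0007
gripper_force: 0.0
```

The fingers closed over the top because the tips were too high at 0.015. I'll retry lower.

```bash
python3 -m handwheel '[[0,0,0,0,0],[0,0,0,0,0],[0,0,0,0,0],[0,0,0,0,0],[0,0,0,0,0],[0,0,0,-2,0],[0,0,0,-4.7,0],[0,0,0,-4.7,0]]' 40
python3 -m handwheel '[[0,0,0,0,0],[1,0,0,0,0],[1,0,0,0,0],[1,0,0,0,0],[1,0,0,0,0],[1,0,0,0,0],[1,0,0,0,0],[1,0,0,0,0]]' 40
```

```text
time_s: 6.65
tcp_pos: [0.4303, 0.1619, 0.0065]
eef_rot: [179.9, -0.1, -91.6]
contact_force: [-0.6, -0.7, -0.0]
gripper_width: 0.0744
gripper_force: 0.0
time_s: 7.65
tcp_pos: [0.4311, 0.1626, 0.0077]
eef_rot: [-180.0, 0.0, -91.5]
contact_force: [-0.0, -0.2, 2.3]
gripper_width: 0.0591
gripper_force: 40.0
```

```bash
python3 -m handwheel '[[1,0,0,1,0],[1,0,0,3,0],[1,0,0,5,0],[1,0,0,5,0],[1,0,-5,5,0],[1,0,-10,5,0],[1,0,-15,5,0],[1,0,-20,5,0]]' 50
python3 -m handwheel '[[1,0,-1.3,0,0],[1,0,-1.3,0,0],[1,0,-1.3,-2,0],[1,0,-1.3,-4,0],[1,0,-1.3,-5,0],[1,0,-1.3,-5.6,0],[1,0,-1.3,-5.6,0],[1,0,-1.3,-5.6,0]]' 50
```

```text
time_s: 8.65
tcp_pos: [0.4304, -0.039, 0.0572]
eef_rot: [180.0, -0.0, -91.5]
contact_force: [1.3, 0.1, -2.1]
gripper_width: 0.0589
gripper_force: 50.0
time_s: 9.65
tcp_pos: [0.4314, -0.0502, 0.002]
eef_rot: [-180.0, 0.0, -91.5]
contact_force: [-0.2, 0.3, -1.4]
gripper_width: 0.0591
gripper_force: 50.0
```

Next I'll open, rise, move out of view towards the tail side and look.

```bash
python3 -m handwheel '[[0,0,0,0,0],[0,0,0,0,0],[0,0,0,0,0],[0,0,0,0,0],[0,0,0,2,0],[0,0,0,5,0],[0,0,0,8,0],[0,0,6,10,0]]' 40
python3 -m handwheel '[[0,0,6,0,0],[0,0,12,0,0],[0,0,18,0,0],[0,0,18,0,0]]'
python3 - <<'E'
from h import *
s=get_state();print(s['tcp_pos'])
p,d=imaging.capture('top');C=cloud('top',d);cv2.imwrite('pics/t3.png',cv2.resize(p[160:310,160:360],None,fx=4,fy=4,interpolation=2)[:,:,::-1])
for o in finder.cut_out('top','pallet_new'):
    m=o['region'];rc=cv2.minAreaRect(np.argwhere(m)[:,::-1].astype(np.float32));P=C[m&(d>0)]
    print(o['p'],m.sum(),o['pixel'],np.percentile(P[:,2],[5,50,95]),atz('top',cv2.boxPoints(rc),.006).round(4).tolist(),rc)
E
```

```text
time_s: 10.65
tcp_pos: [0.4312, 0.0073, 0.1026]
eef_rot: [-179.9, 0.0, -91.9]
contact_force: [1.7, 0.9, 0.5]
gripper_width: 0.0878
gripper_force: 0.0
time_s: 11.15
tcp_pos: [0.4314, 0.1926, 0.1014]
eef_rot: [-179.9, 0.0, -91.3]
contact_force: [-0.1, -0.7, -0.4]
gripper_width: 0.0878
gripper_force: 0.0
[0.43136755 0.19260937 0.10144689]
0.71 1309 [273.9, 269.9] [0.00185942 0.00584293 0.00974774] [[0.4637, 0.0621, 0.006], [0.4615, -0.0885, 0.006], [0.4014, -0.0872, 0.006], [0.4035, 0.0623, 0.006]] ((270.5, 270.5), (23.0, 57.0), 90.0)
0.39 583 [322.9, 147.9] [0.02699174 0.09022313 0.12393578] [[0.809, -0.1319, 0.006], [0.808, -0.1923, 0.006], [0.7205, -0.1894, 0.006], [0.7215, -0.1296, 0.006]] ((323.0, 147.5), (31.0, 22.0), 90.0)
```

View pics/t3.png

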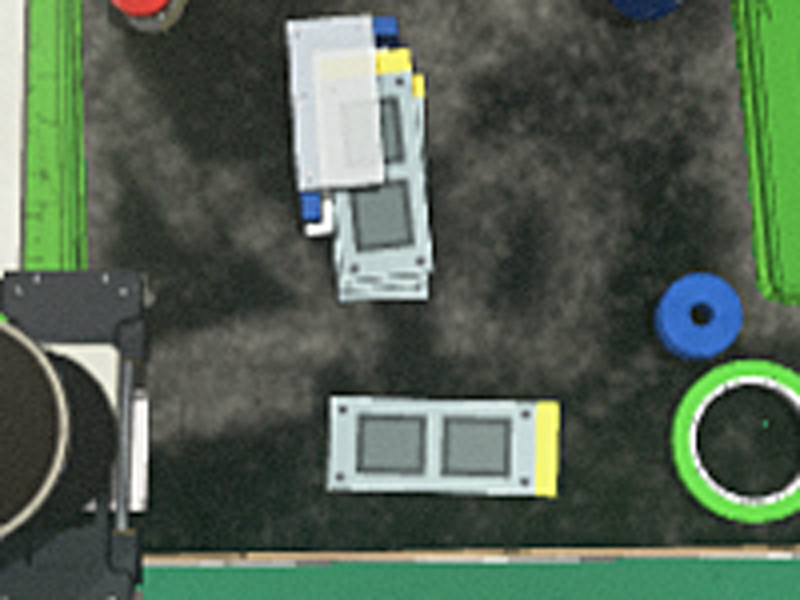

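The pallet lies flat on the bench, right side up: tail edge at crop (328,443), yellow end at (558,450), centre about (0.432,-0.013). I'll regrip at the tail, 60 mm behind the centre.

```bash
python3 -m handwheel '[[0,0.3,-6,0,0],[0,0.3,-12,0,0],[0,0.3,-14.3,-2,0],[0,0.3,-14.3,-6,0],[0,0.3,-14.3,-9,0],[0,0.3,-14.3,-10.1,0],[0,0.3,-14.3,-10.1,0],[0,0.3,-14.3,-10.1,0]]'
python3 -m handwheel '[[1,0,0,0,0],[1,0,0,0,0],[1,0,0,0,0],[1,0,0,0,0],[1,0,0,0,0],[1,0,0,0,0],[1,0,0,0,0]]' 50
```

```text
time_s: 12.25
tcp_pos: [0.4343, 0.0455, 0.001]
eef_rot: [-180.0, 0.0, -91.6]
contact_force: [-0.7, 0.4, 0.3]
gripper_width: 0.0875
gripper_force: 0.0
time_s: 13.12
tcp_pos: [0.4341, 0.0459, 0.0004]
eef_rot: [-180.0, 0.0, -91.5]
contact_force: [-0.7, 0.2, 1.6]
gripper_width: 0.059
gripper_force: 50.0
```

```bash
python3 -m handwheel '[[1,0,0,2,0],[1,0,0,5,0],[1,0,0,8,5],[1,0,0,10,15],[1,0,0,10,25],[1,0.5,-0.5,10,35],[1,1,-1,10,45],[1,1.7,-2.4,10,55]]' 50
python3 -m handwheel '[[1,0,0,0,10],[1,0,0,0,20],[1,0,0,0,30],[1,0,0,0,40.5],[1,0,0,-2,40.5],[1,0,0,-4,40.5],[1,0,0,-4,40.5],[1,0,0,-4,40.5]]'
python3 - <<'E'
from h import *
s=get_state();print(s['tcp_pos'],s['eef_rot'])
p,d=imaging.capture('side');a=p[150:260,200:400]
pt,dt=imaging.capture('top');b=pt[160:300,200:340]
C=cloud('top',dt);np.savez('t4.npz',p=pt,d=dt)
o=np.zeros((600,800,3),np.uint8);o[:220,:400]=cv2.resize(a,None,fx=2,fy=2);
o[:560,400:]=cv2.resize(b[:,10:110],(400,560),interpolation=2);o[230:580,:350]=cv2.resize(cv2.resize(p[185:255,240:310],(350,350)),(350,350))
cv2.imwrite('pics/t4.png',o[:,:,::-1])
E
```

```text
time_s: 14.12
tcp_pos: [0.4509, 0.0218, 0.1001]
eef_rot: [180.0, 0.0, -36.2]
contact_force: [0.5, 0.2, -0.4]
gripper_width: 0.0588
gripper_force: 50.0
time_s: 15.12
tcp_pos: [0.4512, 0.0219, 0.0607]
eef_rot: [180.0, -0.0, 4.0]
contact_force: [0.1, -0.6, 0.2]
gripper_width: 0.059
gripper_force: 50.0
[0.45123495 0.02189687 0.06072151] [ 1.79992057e+02 -5.13560128e-03  3.96419550e+00]
```

View pics/t4.png

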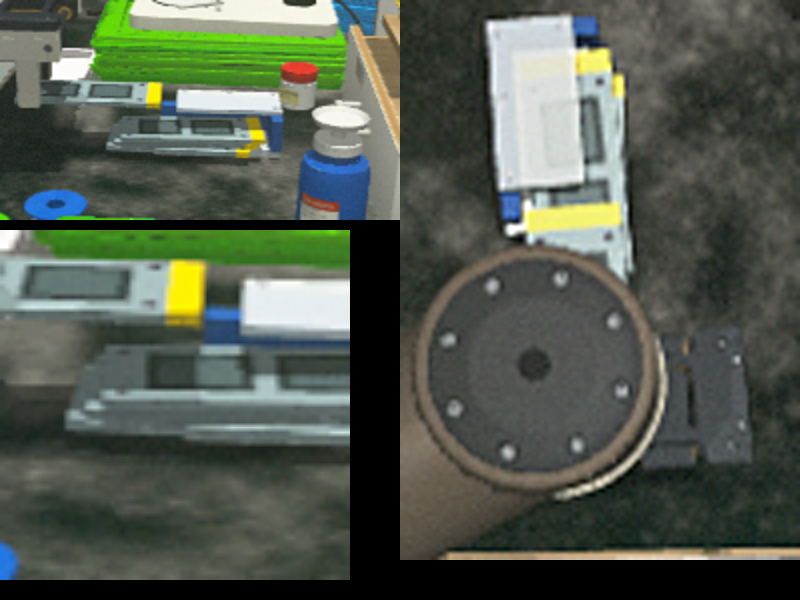

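The pallet is held by the tail, level, with the yellow edge at top-crop (525,207)–(620,203), just short of the guard. I'll compute its jig-frame position and height.

```bash
python3 - <<'E'
from fit import *
z=np.load('t4.npz');C=cloud('top',z['d'])
th=np.radians(3.95);R=np.array([[np.cos(th),-np.sin(th)],[np.sin(th),np.cos(th)]]);J=np.array([.624,.0383])
q=np.array([(525,207),(620,203)]);q=(q-[400,0])/4+[210,160]-.5
print(((atz('top',q,.066)[:,:2]-J)@R*1000).round(1))
print('z yellow',np.median(C[213:216,244:263,2]),'grey',np.median(C[219:221,244:263,2]))
print('tcp jig',(np.array([.4512,.0219])-J)@R)
E
```

```text
[[-40.4  24.6]
 [-43.  -36. ]]
z yellow 0.06575377609004701 grey 0.06611593315233402
tcp jig [-0.17351925 -0.00445756]
```

```bash
python3 -m handwheel '[[1,0,0,-1.5,0],[1,0,0,-2.5,0],[1,0,0,-2.5,0],[1,2,0.14,-2.5,0],[1,4,0.28,-2.5,0],[1,6,0.41,-2.5,0],[1,8,0.55,-2.5,0],[1,9,0.62,-2.5,0]]' 50
python3 -m handwheel '[[1,1,0.07,0,0],[1,2,0.14,0,0],[1,2,0.14,0,0],[1,2,0.14,-0.3,0],[1,2,0.14,-0.6,0],[1,2,0.14,-0.6,0],[1,2,0.14,-0.6,0]]'
```

```text
time_s: 16.23
tcp_pos: [0.5422, 0.0282, 0.0357]
eef_rot: [-180.0, -0.0, 3.9]
contact_force: [-0.7, 0.1, -0.7]
gripper_width: 0.0595
gripper_force: 50.0
time_s: 17.1
tcp_pos: [0.5609, 0.0295, 0.0293]
eef_rot: [180.0, 0.0, 4.0]
contact_force: [-0.1, -0.9, -0.2]
gripper_width: 0.059
gripper_force: 50.0
```

```bash
python3 -m handwheel '[[0,0,0,0,0],[0,0,0,0,0],[0,0,0,0,0],[0,0,0,3,0],[0,0,0,8,0],[0,-5,-2,9,0],[0,-10,-8,9,0],[0,-10,-14,9,0]]'
python3 - <<'E'
from h import *
s=get_state();print(s['tcp_pos'],s['eef_rot'])
p,d=imaging.capture('side')
pt,dt=imaging.capture('top');np.savez('t5.npz',p=pt,d=dt)
o=np.zeros((600,800,3),np.uint8);o[:560,:400]=cv2.resize(pt[150:262,210:290],(400,560),interpolation=2)
o[:300,400:]=cv2.resize(p[180:240,250:330],(400,300),interpolation=2);cv2.imwrite('pics/t5.png',o[:,:,::-1])
E
```

```text
time_s: 18.1
tcp_pos: [0.4605, -0.1009, 0.1201]
eef_rot: [-180.0, -0.1, 4.1]
contact_force: [2.0, -1.0, 0.7]
gripper_width: 0.0877
gripper_force: 0.0
[ 0.46047583 -0.10086968  0.12010701] [-1.79971235e+02 -7.70324536e-02  4.12016144e+00]
```

View pics/t5.png

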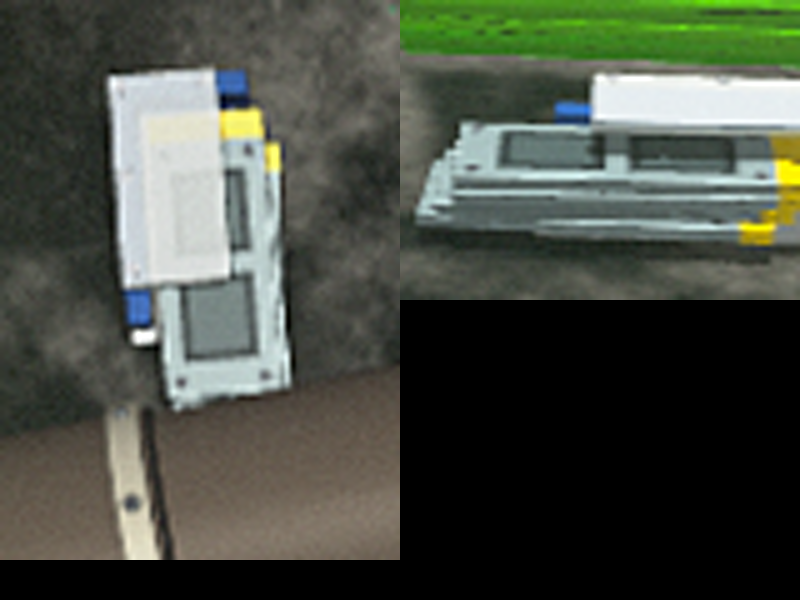

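The fourth pallet lies on the stack under the guard, tail at left crop (165–290, 385–405), and the raggedness shows in the side view. I'll set up for the end push with the fingers about 20 mm apart, low, behind the open end.

```bash
python3 -m handwheel '[[0.77,2,6,0,0],[0.77,3.4,12,0,0],[0.77,3.4,13.2,0,0],[0.77,3.4,13.2,-4,0],[0.77,3.4,13.2,-8,0],[0.77,3.4,13.2,-11,0],[0.77,3.4,13.2,-11.4,0],[0.77,3.4,13.2,-11.4,0]]' 30
python3 -m handwheel '[[0.77,0.8,0.06,0,0],[0.77,1.4,0.1,0,0],[0.77,1.8,0.12,0,0],[0.77,2.1,0.14,0,0],[0.77,2.4,0.17,0,0],[0.77,2.7,0.19,0,0],[0.77,3.0,0.21,0,0],[0.77,3.0,0.21,0,0]]'
```

```text
time_s: 19.2
tcp_pos: [0.4968, 0.0315, 0.0058]
eef_rot: [180.0, -0.0, 4.0]
contact_force: [-0.1, 1.1, -0.2]
gripper_width: 0.021
gripper_force: 0.0
time_s: 20.2
tcp_pos: [0.5266, 0.0336, 0.0052]
eef_rot: [-180.0, -0.0, 4.0]
contact_force: [-0.9, -1.0, -0.9]
gripper_width: 0.0199
gripper_force: 0.3
```

```bash
python3 -m handwheel '[[0.77,-0.5,-0.6,0,0],[0.77,-0.3,-0.6,0,0],[0.77,0.1,-0.6,0,0],[0.77,0.3,-0.58,0,0],[0.77,0.5,-0.57,0,0],[0.77,0.7,-0.55,0,0],[0.77,0.9,-0.54,0,0],[0.77,0.9,-0.54,0,0]]'
python3 -m handwheel '[[0.77,0.1,0,0,0],[0.77,0.2,0,0,0],[0.77,0.3,0.02,0,0],[0.77,0.3,0.02,0,0]]'
```

```text
time_s: 21.2
tcp_pos: [0.5357, 0.0283, 0.0052]
eef_rot: [-180.0, -0.0, 4.0]
contact_force: [-1.0, -0.2, -0.3]
gripper_width: 0.0201
gripper_force: 0.6
time_s: 21.7
tcp_pos: [0.5382, 0.0284, 0.0052]
eef_rot: [180.0, 0.0, 4.0]
contact_force: [-2.7, 0.2, -0.4]
gripper_width: 0.0205
gripper_force: 1.4
```

```bash
python3 -m handwheel '[[0.77,0.1,0,0,0],[0.77,0.1,0,0,0]]'; python3 -m handwheel '[[0.77,0.1,0.01,0,0],[0.77,0.1,0.01,0,0]]';python3 -m handwheel '[[0.77,0.1,0,0,0],[0.77,0.1,0,0,0]]'
```

```text
time_s: 21.95
tcp_pos: [0.5383, 0.0282, 0.0052]
eef_rot: [180.0, 0.1, 4.0]
contact_force: [-5.6, 1.4, 1.9]
gripper_width: 0.0199
gripper_force: 2.9
time_s: 22.2
tcp_pos: [0.5384, 0.0281, 0.005]
eef_rot: [180.0, 0.2, 3.9]
contact_force: [-7.9, 1.4, 3.2]
gripper_width: 0.0205
gripper_force: 4.2
time_s: 22.45
tcp_pos: [0.5385, 0.0279, 0.0048]
eef_rot: [180.0, 0.3, 3.9]
contact_force: [-11.1, 1.8, 5.5]
gripper_width: 0.0204
gripper_force: 5.4
```

```bash
python3 -m handwheel '[[0.77,0.2,0.01,0,0],[0.77,0.4,0.02,0,0],[0.77,0.4,0.02,0,0]]'; python3 -m handwheel '[[0.77,-1,0,0,0],[0.77,-2.5,-0.1,0,0],[0.77,-4,-0.2,0,0],[0.77,-4,-0.2,4,0],[0.77,-4,-0.2,9,0],[0.77,-4,-0.2,10,0]]'
python3 - <<'E'
from h import *
s=get_state();print(s['tcp_pos'],s['joints'])
E
```

```text
time_s: 22.82
tcp_pos: [0.5387, 0.0271, 0.0038]
eef_rot: [179.9, 0.7, 3.9]
contact_force: [-20.2, 3.1, 9.0]
gripper_width: 0.02
gripper_force: 9.9
time_s: 23.58
tcp_pos: [0.5071, 0.0275, 0.1089]
eef_rot: [-179.9, -0.4, 4.0]
contact_force: [-1.2, 1.0, -0.1]
gripper_width: 0.0202
gripper_force: 0.0
[0.50707438 0.02745344 0.10889571] [ 2.53213434e+01  1.11119870e+01 -2.95899817e+01  5.17346559e-02
 -4.89070644e+01  6.86340294e+01]
```

```bash
python3 -m handwheel '[[0.32,0,-4,0,-10],[0.32,3,-7.3,0,-20],[0.32,6,-7.3,0,-30],[0.32,9,-7.3,0,-40],[0.32,12.4,-7.3,0,-50],[0.32,12.4,-7.3,0,-60],[0.32,12.4,-7.3,0,-70],[0.32,12.4,-7.3,0,-80]]' 30
python3 -m handwheel '[[0.32,0,0,0,-10],[0.32,0,0,-4,-10],[0.32,0,0,-8,-10],[0.32,0,0,-8,-10]]'
```

```text
time_s: 24.58
tcp_pos: [0.6288, -0.0462, 0.1044]
eef_rot: [180.0, 0.0, -76.4]
contact_force: [0.3, 0.7, 0.7]
gripper_width: 0.0595
gripper_force: 0.0
time_s: 25.08
tcp_pos: [0.6263, -0.0467, 0.022]
eef_rot: [179.6, -0.0, -86.1]
contact_force: [-0.2, -0.8, 0.8]
gripper_width: 0.0595
gripper_force: 0.0
```

```bash
python3 -m handwheel '[[0.32,0,0,-1.8,0],[0.32,0,0,-1.8,0],[0.32,-0.1,1.5,-1.8,0],[0.32,-0.15,2.3,-1.8,0],[0.32,-0.18,2.6,-1.8,0],[0.32,-0.2,2.9,-1.8,0],[0.32,-0.22,3.2,-1.8,0],[0.32,-0.22,3.2,-1.8,0]]'
python3 -m handwheel '[[0.32,-0.02,0.3,0,0],[0.32,-0.04,0.6,0,0],[0.32,-0.04,0.6,0,0]]'
python3 -m handwheel '[[0.32,-0.02,0.3,0,0],[0.32,-0.02,0.3,0,0]]'
```

```text
time_s: 26.08
tcp_pos: [0.6272, -0.0142, 0.0073]
eef_rot: [180.0, -0.0, -86.0]
contact_force: [-0.3, -0.5, -0.1]
gripper_width: 0.0596
gripper_force: 0.0
time_s: 26.45
tcp_pos: [0.6268, -0.0081, 0.0073]
eef_rot: [180.0, -0.0, -86.0]
contact_force: [1.5, -0.4, 0.2]
gripper_width: 0.0595
gripper_force: 0.0
time_s: 26.7
tcp_pos: [0.6265, -0.0053, 0.0073]
eef_rot: [180.0, -0.0, -86.0]
contact_force: [-0.2, -1.1, -0.2]
gripper_width: 0.0599
gripper_force: 0.3
```

```bash
for i in 1; do python3 -m handwheel '[[0.32,-0.02,0.2,0,0],[0.32,-0.02,0.2,0,0]]'; python3 -m handwheel '[[0.32,-0.01,0.2,0,0],[0.32,-0.01,0.2,0,0]]'; python3 -m handwheel '[[0.32,-0.01,0.2,0,0],[0.32,-0.01,0.2,0,0]]'; python3 -m handwheel '[[0.32,-0.01,0.2,0,0],[0.32,-0.01,0.2,0,0]]'; done
```

```text
time_s: 26.95
tcp_pos: [0.6263, -0.0033, 0.0073]
eef_rot: [180.0, -0.0, -86.0]
contact_force: [0.4, -0.4, 0.2]
gripper_width: 0.0597
gripper_force: 0.7
time_s: 27.2
tcp_pos: [0.6261, -0.002, 0.0073]
eef_rot: [180.0, -0.0, -86.1]
contact_force: [0.4, -6.0, 0.3]
gripper_width: 0.0598
gripper_force: 2.8
time_s: 27.45
tcp_pos: [0.626, -0.0018, 0.0074]
eef_rot: [179.9, -0.1, -86.1]
contact_force: [2.8, -15.2, 0.1]
gripper_width: 0.059
gripper_force: 7.6
time_s: 27.7
tcp_pos: [0.6259, -0.0016, 0.0074]
eef_rot: [179.9, -0.2, -86.2]
contact_force: [6.4, -24.6, -0.8]
gripper_width: 0.0595
gripper_force: 12.5
```

Hard stop at the expected place. I'll back off, rise, retreat and inspect.

```bash
python3 -m handwheel '[[0.32,0,-1.5,0,0],[0.32,0.1,-3,0,0],[0.32,0.2,-4.5,0,0],[0.32,0.2,-4.5,5,0],[0.32,0.2,-4.5,10,0],[0.32,-3,-7,11,0],[0.32,-6,-10,11,0],[0.32,-6,-10,11,0]]'
python3 - <<'E'
from h import *
s=get_state();print(s['tcp_pos'],s['contact_force'])
p,d=imaging.capture('side');pt,dt=imaging.capture('top');np.savez('t6.npz',p=pt,d=dt)
o=np.zeros((600,800,3),np.uint8);o[:560,:400]=cv2.resize(pt[150:262,210:290],(400,560),interpolation=2)
o[:300,400:]=cv2.resize(p[180:240,250:330],(400,300),interpolation=2);cv2.imwrite('pics/t6.png',o[:,:,::-1])
E
```

```text
time_s: 28.7
tcp_pos: [0.5642, -0.0989, 0.118]
eef_rot: [-180.0, 0.0, -86.2]
contact_force: [1.0, 0.8, -0.6]
gripper_width: 0.0594
gripper_force: 0.0
[ 0.5642337  -0.09890095  0.11798917] [ 0.99408309  0.84331956 -0.56846889]
```

View pics/t6.png

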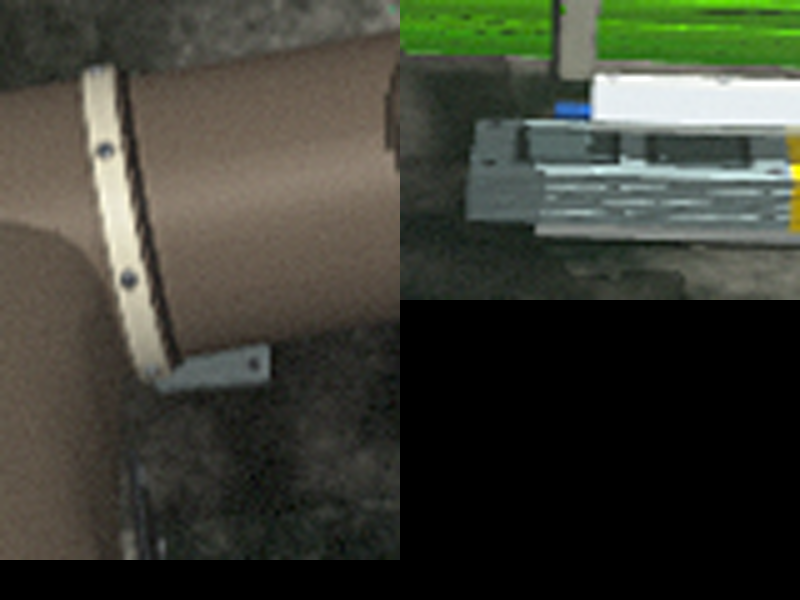

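The side view shows all four edges aligned, with the stack ends in one line at the tail. I'll give a confirming end tap.

```bash
python3 -m handwheel '[[0.6,-4,0,0,10],[0.6,-7,4,0,20],[0.6,-7,8,0,30],[0.6,-7,12,0,40],[0.6,-7,12.9,0,50],[0.6,-7,12.9,0,60],[0.6,-7,12.9,0,70],[0.6,-7,12.9,0,80]]' 30
python3 -m handwheel '[[0.6,0,0,0,10],[0.6,0,0,-4,10],[0.6,0,0,-9,10],[0.6,0,0,-11,10],[0.6,0,0,-11,10],[0.6,0,0,-11,10]]'
```

```text
time_s: 29.8
tcp_pos: [0.4968, 0.0326, 0.1172]
eef_rot: [-180.0, -0.0, -5.6]
contact_force: [-0.0, -0.1, -0.1]
gripper_width: 0.0351
gripper_force: 0.0
time_s: 30.55
tcp_pos: [0.4971, 0.0323, 0.008]
eef_rot: [-180.0, -0.1, 4.0]
contact_force: [-0.7, -0.4, 0.2]
gripper_width: 0.0349
gripper_force: 0.0
```

```bash
python3 -m handwheel '[[0.6,1.5,0.1,0,0],[0.6,3,0.2,0,0],[0.6,3.5,0.24,0,0],[0.6,3.8,0.26,0,0],[0.6,4.1,0.28,0,0],[0.6,4.3,0.29,0,0],[0.6,4.5,0.3,0,0],[0.6,4.5,0.3,0,0]]'
python3 -m handwheel '[[0.6,0.2,0.01,0,0],[0.6,0.4,0.02,0,0],[0.6,0.5,0.03,0,0],[0.6,0.5,0.03,0,0]]'
```

```text
time_s: 31.55
tcp_pos: [0.5394, 0.0342, 0.0069]
eef_rot: [180.0, 0.2, 3.9]
contact_force: [-5.5, -0.1, 2.3]
gripper_width: 0.0352
gripper_force: 2.5
time_s: 32.05
tcp_pos: [0.5395, 0.0334, 0.0059]
eef_rot: [179.9, 0.6, 3.8]
contact_force: [-19.0, 3.3, 9.3]
gripper_width: 0.0355
gripper_force: 9.3
```

```bash
python3 -m handwheel '[[0.6,-1.5,0,0,0],[0.6,-4,0,0,0],[0.6,-6,0,5,0],[0.6,-9,2,10,0],[0.6,-11.5,8,11,0],[0.6,-11.5,14,11,0],[0.6,-11.5,16,11,0],[0.6,-11.5,16,11,0]]'
python3 - <<'E'
from h import *
s=get_state();print(s['tcp_pos'],s['contact_force'])
p,d=imaging.capture('side');pt,dt=imaging.capture('top');np.savez('t7.npz',p=pt,d=dt)
o=np.zeros((600,800,3),np.uint8);o[:560,:400]=cv2.resize(pt[150:262,210:290],(400,560),interpolation=2)
o[:300,400:]=cv2.resize(p[180:240,260:340],(400,300),interpolation=2)
# expected squared top-face corners
th=np.radians(3.95);R=np.array([[np.cos(th),-np.sin(th)],[np.sin(th),np.cos(th)]]);J=np.array([.624,.0383])
q=np.array([(.075,.03),(.075,-.03),(-.075,-.03),(-.075,.03)])@R.T+J
e=(proj('top',np.c_[q,[.034]*4])+.5-[210,150])*5;print(e.round())
cv2.imwrite('pics/t7.png',o[:,:,::-1])
E
```

```text
time_s: 33.05
tcp_pos: [0.4312, 0.1964, 0.1174]
eef_rot: [-180.0, -0.0, 4.1]
contact_force: [-0.4, -0.5, -0.0]
gripper_width: 0.0353
gripper_force: 0.0
[0.43117096 0.19637977 0.11738276] [-0.38634785 -0.51126164 -0.02359697]
[[135. 105.]
 [248.  96.]
 [270. 375.]
 [156. 384.]]
```

View pics/t7.png

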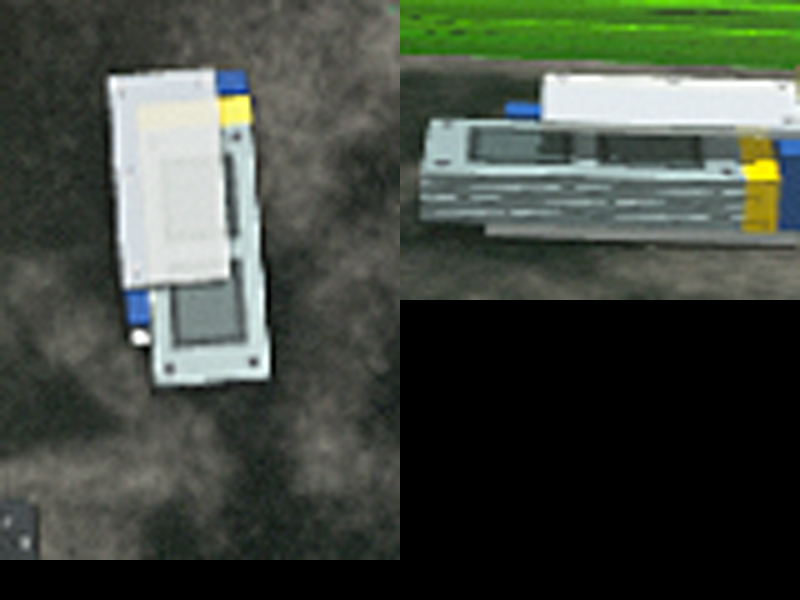

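The stack is flush: its corners at (155,384), (270,377) and (251,96) match the squared prediction. In the side view, all four yellow ends line up against the blue stop. I'm handing in.

```bash
python3 -c "
from plant import r
print(r.close_job())"
```

```text
the job is handed in; nothing more can be done
None
```

I handed the job in at about 33 s: the fourth pallet is on top, right side up with its yellow end at the stop, and in the last pictures all four lie flat and flush against the stop and fence. The robot went nowhere near the tape, jar, bottle or spool, and no verdict came back when I handed in.

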